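Index the inspection magnifier over the weigh boat

TASK

The swing arm of the magnifier stand is locked in the middle hole of its index plate. Hook a fingertip under the pull ring of the spring pin, lift the pin out, swing the arm just one hole so that the lens stands over the shallow white weigh boat (not over the ointment jar on the other side), and let the pin drop fully into that hole. Do it gently with the fingertips only: grip nothing, do not lift or shift the boat, the jars or the bottle, and do not swing the arm past that hole or over the ointment jar.

Things in the scene. Friction and masses are not known exactly. Their poses are not given: they have to be found in the camera images.
- stand: Fixed magnifier stand: grey foot, pivot column, aluminium index plate (214 mm wide, top 62 mm above the worktop). Origin at worktop height under the plate's middle hole; x points from pivot to middle hole (away from the robot), y left, z up. The vertical pivot axis is at x = -130 mm. Five 13 mm holes, 130 mm from the pivot, at -0.768, -0.384, 0, 0.384, 0.768 rad about it (50 mm apart).
- index_pin (a joint): Lift (m) of the spring index pin on the arm, 130 mm from the pivot: 0 = fully home, stop at 0.020. The 10 mm round-nosed pin reaches 10 mm into the hole and is free above 0.010. The spring pushes it down with 3.4 N at 0, 5.5 N at 0.018. Released between holes it rides on the plate at 0.010; near a hole's centre (3 mm) it drops in and centres the arm.
- pull_ring: Steel pull ring upright on the pin: rounded square of 7 mm bar, opening 48 mm wide, 46 mm high, in a plane square to the arm. Origin: middle of the underside of its top bar, 166 mm above the worktop with the pin down. x along the arm away from the pivot, y across the opening, z up. A fingertip tilted 30 to 45 degrees enters from the pivot's side. Rises with the pin, swings with the arm.
- lens_centre (a point): Centre of the round magnifier lens (80 mm over its frame) at the end of the black swing arm, 210 mm from the pivot, 69 mm above the worktop. Its y in the stand's frame is 0 now, +79 or -79 mm at the next holes (play 3 mm). Pin out, the arm turns with light friction (0.08 N m) and stays where left. Heights: arm bar's top 74 mm, hub's tip 87 mm, pin housing's top 98 mm.
- weigh_boat: Shallow white square weigh boat, 64 x 64 x 22 mm, loose on the worktop under the lens's place for one of the two neighbouring holes (within a few mm). Origin at the middle of its underside. It is what the lens must stand over.
- ointment_jar: White round ointment jar with lid, 58 mm across, 40 mm high, loose, under the lens's place for the other neighbouring hole. Origin at the middle of its underside. Leave it alone.
- white_jar: Another white round jar, 60 mm across, 42 mm high, loose, at the stand's left, under the lens's place two holes to the left. Origin at the middle of its underside. Leave it alone.
- small_bottle: Small amber bottle with white cap, 44 mm across, 100 mm high, loose, to the right of the stand. Origin at the middle of its underside. Leave it alone.
Not all that is in view belongs to the job. Leave any pink look-alike of the weigh_boat alone.

How it is judged:
By the outcome, as a careful person would: the job done as asked, in the order asked, and still so for the second after the job is handed in, with the robot touching nothing.
It also fails if it takes over 38 s, if anything falls off the work surface, if the arm or the gripper's body presses on something with over 40 N, if the wrist force passes 120 N, or if a joint passes its speed limit or range.

ROBOT

A 6-joint arm with a two-finger parallel gripper is mounted at the origin on the work surface; the furniture and walls round the work are solid. World frame = base frame: x ahead of the robot, y to its left, z up, the work surface at z = 0. Lengths are in m, angles in degrees, forces in N, time in s.
With the tool pointing down it reaches from about 0.25 to 0.725 m from the base axis. Payload 9.7 kg.
Tool frame: the origin (TCP) lies at the centre of the arm's flange, where the gripper is bolted on; the fingertips stand 173 mm ahead of it and the grasp point (between the pads) lies 155 mm ahead of it; z points along the fingers, y is the line along which they close (so a half turn about z gives the same grasp; the last joint's range is limited). The gripper opens to 85 mm and grips with 20 to 120 N. Pads are 22 mm wide; open, the fingers measure 114 mm over their backs; the gripper's body (76 mm by 85 mm) begins 54 mm behind the grasp point. The pads swing forward as they close: fully open they stand 13 mm farther back than shut.
Start: joints at [64.916, 4.979, 10.078, 95.1, 0, 90], TCP at [0.233, 0.498, 0.405] pointing down, gripper open.
Joint ranges: [-179.16, 179.16], [-48.56, 103.87], [-65.8, 70.77], [-126.05, 130.52], [-82.76, 87.17], [-180, 180]. Speed limits (degrees/s): [127.2, 127.2, 147.25, 180, 180, 180].

INTERFACE

Orientations are given as [roll, pitch, yaw] about the fixed x, y, z axes, in that order (R = Rz(yaw) Ry(pitch) Rx(roll)).
In Python, from workcell import monitor, camera, get_calibration, bot gives the robot as it stands.
- The arm moves only by the tool carry_out, never from a script. Its argument "targets" is text: rows parted by semicolons, each of 7 numbers parted by spaces: the shift along the tool's x, y, z in units of 0.04 m (1.0 is 0.04 m), then the turn, a rotation vector about the tool's x, y, z in units of 0.1 rad (1.0 is 0.1 rad), then the opening, from -1 (shut) to 1 (fully open), so that 0 is half open. A call has exactly 8 rows; each row shifts and turns the commanded pose from where the row before left it, along the tool's axes as they then stand; what a row does not reach is not made up. A row lasts 1/12 s, in which the tool goes at most 41.7 mm and 7.16 degrees, less where a joint would pass 70% of its speed; a pose out of reach is approached as far as the arm can. A call with a number of a shift or a turn outside -1 to 1 is refused whole. A call with a gripper value outside its range is refused whole. The fingers move at their own pace and stop on an object; "newtons" is the grip in N (left out, the last holds). Time passes only in rows, so rows that do not move let the fingers close, or fill a call up. It gives the time, the measured TCP pose, the force, the opening and the grip force at its end, in the units of the state.
- monitor.get_obs(): the state, without advancing time (a new reading comes with each control period).
- camera(name): name is "scene" or "top" or "wrist"; returns the picture (420x560x3 uint8, red, green, blue); there is no depth.
- get_calibration(name): a dict with "fx", "fy", "cx", "cy" (pixels), "D" ([k1, k2, p1, p2, k3] as OpenCV has them; the pictures are not rectified), "view" (4x4, takes a point from world to camera coordinates). Camera axes: x right, y down, z forward; pixel columns grow to the right and rows downward; lengths in m; the calibration is good to about 2 mm. A picture is of the moment at which its call begins: read the wrist's pose just before it. get_calibration takes no time and is no camera call; for the wrist camera it gives the pose at the moment of the call.
- bot.job_done(): hands the job in; it is judged then, once.
The state is a dict: "time": time; "q": joint angles; "qd": joint speeds; "joint_efforts": joint torques, N m; "ee_pos": TCP position; "tcp_rot": TCP orientation; "wrist_force": force on the tool from outside, world axes, zero at the start; "torque": the same for the moment, N m; "opening": finger opening in m; "grasp_force": force on a finger pad.
Only numpy, scipy, OpenCV 4.12 (cv2) and the standard library are available. Lean on these libraries where they do the work, as an engineer would, in place of code of your own. Each camera call takes 0.05 s, during which the arm holds its last target. There are 200 camera calls.

## Working session

There is one attempt and no reset: what is moved stays moved. The work goes in short steps, Python scripts to look and compute and a tool call to move; the robot and the scene stay as the last step left them, time stands still between calls to the robot, and variables do not carry over. Pictures are saved under pics/ and viewed, at most 10 in all, crops included, and the job is handed in when it is done.

Besides the shell and the picture viewer there is one more tool, called after ">>>" in YAML: its name, and indented under it one key for each argument. carry_out: Moves the arm, as the interface text tells. Shifts and turns lie within -1 to 1; 1 stands for 0.04 m of shift or 0.1 rad of turn. Its arguments: {"type":"object","properties":{"targets":{"type":"string"},"newtons":{"type":"number"}},"required":["targets"]}

```bash
mkdir -p pics
python3 - <<'E'
from workcell import monitor,camera,get_calibration
import cv2,numpy as np
o=monitor.get_obs();print({k:np.round(v,3).tolist() for k,v in o.items()})
a=[]
for n in("scene","top"):
    p=camera(n);cv2.imwrite(f"pics/{n}0.png",cv2.cvtColor(p,cv2.COLOR_RGB2BGR));c=get_calibration(n);print(n,{k:np.round(v,4).tolist() for k,v in c.items()})
E
```

```text
{'time': 0.0, 'q': [64.916, 5.011, 10.034, 95.1, -0.0, 90.002], 'qd': [0.055, 0.034, 0.078, 0.091, 0.048, 0.049], 'joint_efforts': [0.001, -52.038, 46.481, 0.016, 0.0, -0.0], 'ee_pos': [0.233, 0.498, 0.404], 'tcp_rot': [-179.923, 0.0, 154.914], 'wrist_force': [0.622, -0.139, -0.018], 'torque': [-0.002, -0.004, 0.003], 'grasp_force': 0.0, 'opening': 0.085}
scene {'fx': 481.3769, 'fy': 481.3769, 'cx': 278.744, 'cy': 207.7359, 'D': [0.0036, 0.0, 0.0, 0.0, 0.0], 'view': [[0.9198, 0.3923, 0.0067, -0.4889], [0.3207, -0.7421, -0.5886, 0.0653], [-0.2259, 0.5435, -0.8084, 1.2912], [0.0, 0.0, 0.0, 1.0]]}
top {'fx': 418.3691, 'fy': 418.3691, 'cx': 274.8255, 'cy': 208.6593, 'D': [-0.0586, 0.0, 0.0, 0.0, 0.0], 'view': [[0.0233, -0.9993, 0.0304, 0.1501], [-0.9979, -0.0251, -0.0599, 0.4451], [0.0606, -0.029, -0.9977, 0.9357], [0.0, 0.0, 0.0, 1.0]]}
```

View pics/scene0.png

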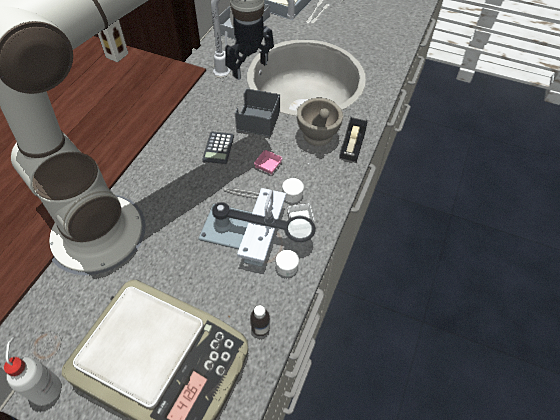

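View pics/top0.png

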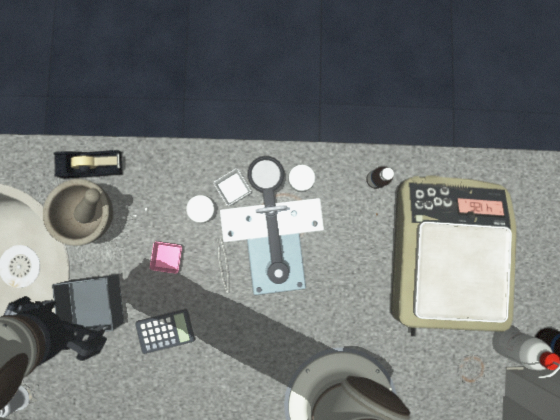

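Run:
```python
import cv2,numpy as np
a=cv2.imread("pics/top0.png")[150:300,180:330];b=cv2.imread("pics/scene0.png")[170:280,195:325]
a=cv2.resize(a,(400,400),interpolation=cv2.INTER_CUBIC);b=cv2.resize(b,(400,338),interpolation=cv2.INTER_CUBIC)
c=np.zeros((400,800,3),np.uint8);c[:,:400]=a;c[:338,400:]=b;cv2.imwrite("pics/crop.png",c)
```

```text
(no output)
```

View pics/crop.png

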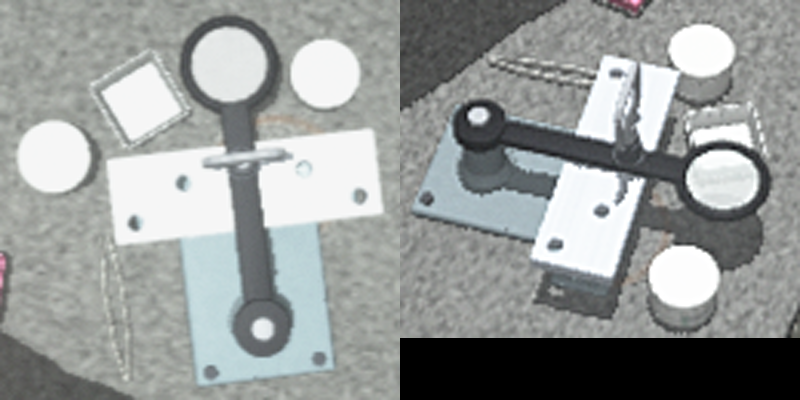

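```bash
cat > h.py <<'E'
from workcell import monitor,camera,get_calibration,bot
import cv2,numpy as np
from scipy.spatial.transform import Rotation as R
def ray(c,uv,z):
    K=np.array([[c["fx"],0,c["cx"]],[0,c["fy"],c["cy"]],[0,0,1]])
    p=cv2.undistortPoints(np.float64([[uv]]),K,np.float64(c["D"]))[0,0]
    V=np.array(c["view"]);d=V[:3,:3].T@[p[0],p[1],1];o=-V[:3,:3].T@V[:3,3]
    return o+d*(z-o[2])/d[2]
E
python3 - <<'E'
from h import *
c=get_calibration("top");s=get_calibration("scene")
P={}
for n,u,v,z in [("hub",262,328,.087),("lens",230,64,.071),("h+1",183,183,.062),("h+2",134,223,.062),("h-1",304,168,.062),("h-2",360,196,.062),("ringtop",245,157,.173),("ringL",203,161,.17),("ringR",287,153,.17),("boat",140,99,.01),("jar",325,74,.04),("wjar",55,156,.042)]:
    P[n]=ray(c,(180+u*.375,150+v*.375),z);print(n,P[n].round(4))
print("scene hub",ray(s,(195+78*.325,170+116*.325),.087).round(4),"lens",ray(s,(195+321*.325,170+178*.325),.071).round(4))
H=np.array([P["h"+k][:2] for k in("+1","+2","-1","-2")]);an=np.array([.384,.768,-.384,-.768])
M=np.c_[.13*np.cos(an)-.13,.13*np.sin(an)]
a=M-M.mean(0);b=H-H.mean(0);th=np.arctan2((a[:,0]*b[:,1]-a[:,1]*b[:,0]).sum(),(a*b).sum())
Q=np.array([[np.cos(th),-np.sin(th)],[np.sin(th),np.cos(th)]]);t=H.mean(0)-Q@M.mean(0)
print("yaw",np.degrees(th),"origin",t,"pivot",t+Q@[-.13,0],"res",(M@Q.T+t-H).round(4).tolist())
print("lens exp",t+Q@[.08,0],"boat exp",t+Q@[-.13+.21*np.cos(.384),.21*np.sin(.384)])
E
```

```text
hub [0.3038 0.1529 0.087 ]
lens [0.5111 0.1826 0.071 ]
h+1 [0.4155 0.2177 0.062 ]
h+2 [0.3826 0.256  0.062 ]
h-1 [0.4299 0.121  0.062 ]
h-2 [0.4085 0.0754 0.062 ]
ringtop [0.4309 0.1711 0.173 ]
ringL [0.4275 0.2005 0.17  ]
ringR [0.4347 0.1414 0.17  ]
boat [0.4878 0.2579 0.01  ]
jar [0.5094 0.1035 0.04  ]
wjar [0.4357 0.3236 0.042 ]
scene hub [0.304  0.1505 0.087 ] lens [0.5095 0.1833 0.071 ]
yaw 8.219628795681558 origin [0.43186271 0.17081426] pivot [0.30319816 0.15222842] res [[0.0, -0.0001], [0.0002, -0.001], [-0.0005, 0.0003], [0.0002, 0.0008]]
lens exp [0.5110409 0.1822517] boat exp [0.48465676 0.25792978]
```

Candidates in the top view: the white square boat at (232,187), round white jars at (302,178) and (200,208), and the pink look-alike at (167,257). The square boat is the target. It lies at stand +y, so the swing is one hole to the left, +0.384 rad. The hole fit residuals are under 1 mm.

>>> carry_out:
  targets: "-0.30 -0.46 0.07 0 0 0 -1;-0.30 -0.46 0.07 0 0 0 -1;-0.30 -0.46 0.07 0 0 0 -1;-0.30 -0.46 0.07 0 0 0 -1;-0.30 -0.46 0.07 0 0 0 -1;-0.30 -0.46 0.07 0 0 0 -1;-0.30 -0.46 0.07 0 0 0 -1;-0.30 -0.46 0.07 0 0 0 -1"
  newtons: 20

```text
time: 0.77
ee_pos: [0.2576, 0.323, 0.3818]
tcp_rot: [-180.0, -0.0, 154.9]
wrist_force: [0.1, -0.5, 0.3]
opening: 0.0002
grasp_force: 0.0
```

>>> carry_out:
  targets: "-0.30 -0.46 0.07 0 0 0 -1;-0.30 -0.46 0.07 0 0 0 -1;-0.30 -0.46 0.07 0 0 0 -1;-0.30 -0.46 0.07 0 0 0 -1;-0.30 -0.46 0.07 0 0 0 -1;-0.30 -0.46 0.07 0 0 0 -1;-0.30 -0.46 0.07 0 0 0 -1;-0.30 -0.46 0.07 0 0 0 -1"

```text
time: 1.43
ee_pos: [0.2821, 0.1491, 0.3595]
tcp_rot: [-180.0, -0.0, 154.9]
wrist_force: [1.0, -0.3, -0.2]
opening: -0.0003
grasp_force: 0.0
```

>>> carry_out:
  targets: "0 0 0 0 0 1 -1;0 0 0 0 0 1 -1;0 0 0 0 0 1 -1;0 0 0 0 0 1 -1;0 0 0 0 0 1 -1;0 0 0 0 0 1 -1;0 0 0 0 0 1 -1;0 0 0 0 0 1 -1"

```text
time: 2.1
ee_pos: [0.2822, 0.1501, 0.3597]
tcp_rot: [-180.0, 0.0, 108.8]
wrist_force: [0.7, 0.2, 0.0]
opening: 0.0001
grasp_force: 0.0
```

>>> carry_out:
  targets: "0 0 0 0 0 1 -1;0 0 0 0 0 1 -1;0 0 0 0 0 1 -1;0 0 0 0 0 1 -1;0 0 0 0 0 1 -1;0 0 0 0 0 1 -1;0 0 0 0 0 1 -1;0 0 0 0 0 1 -1"

```text
time: 2.77
ee_pos: [0.2822, 0.1501, 0.3596]
tcp_rot: [-180.0, 0.0, 63.0]
wrist_force: [0.3, -0.5, 0.4]
opening: -0.0003
grasp_force: 0.0
```

>>> carry_out:
  targets: "0 0 0 0 0 1 -1;0 0 0 0 0 1 -1;0 0 0 0 0 1 -1;0 0 0 0 0 1 -1;0 0 0 0 0 1 -1;0 0 0 0 0 1 -1;0 0 0 0 0 1 -1;0 0 0 0 0 1 -1"

```text
time: 3.43
ee_pos: [0.2986, 0.1088, 0.3596]
tcp_rot: [-178.3, 0.1, 19.5]
wrist_force: [0.3, -0.1, -0.7]
opening: 0.0002
grasp_force: 0.0
```

```bash
cat >> h.py <<'E'
def stand(th=0,x=0,y=0,z=0):
    "ring frame at arm angle th -> world; x,y from the ring's origin"
    a=np.radians(8.22)+th;return np.array([.3032,.1522,z])+[(.13+x)*np.cos(a)-y*np.sin(a),(.13+x)*np.sin(a)+y*np.cos(a),0]
def tool(th,tilt): return R.from_euler("z",8.22+np.degrees(th),degrees=True)*R.from_euler("x",180,degrees=True)*R.from_euler("y",tilt,degrees=True)
def need(p,r):
    o=monitor.get_obs();q=R.from_euler("xyz",o["tcp_rot"],degrees=True)
    print("t",o["time"],"p",np.round(o["ee_pos"],4),"q",np.round(o["q"],1),"F",np.round(o["wrist_force"],1))
    print("shift units",(q.inv().apply(p-np.array(o["ee_pos"]))/.04).round(3),"turn units",((q.inv()*r).as_rotvec()/.1).round(3))
def tcp(U,r): return U-r.apply([.011,0,.173])
E
python3 -c "
from h import *
r=tool(0,42);P=tcp(stand(0,.012,0,.1447),r);P2=P-r.apply([0,0,.045]);print(P,P2)
need(P2,r);need(P2,tool(0,0))"
```

```text
[0.32108021 0.15478295 0.26590362] [0.29127868 0.15047786 0.29934514]
t 3.4333 p [0.2986 0.1088 0.3596] q [ 19.4 -27.7 -22.4  95.3   1.7 179.9] F [ 0.3 -0.1 -0.7]
shift units [ 0.176 -0.997  1.537] turn units [-1.007  7.354  1.766]
t 3.4333 p [0.2986 0.1088 0.3596] q [ 19.4 -27.7 -22.4  95.3   1.7 179.9] F [ 0.3 -0.1 -0.7]
shift units [ 0.176 -0.997  1.537] turn units [-0.301  0.048  1.965]
```

Joint 6 reached its limit, so I'll use the equivalent half-turned tool orientation and turn back.

>>> carry_out:
  targets: "0 0 0 0 0 -1 -1;0 0 0 0 0 -1 -1;0 0 0 0 0 -1 -1;0 0 0 0 0 -1 -1;0 0 0 0 0 -1 -1;0 0 0 0 0 -1 -1;0 0 0 0 0 -1 -1;0 0 0 0 0 -1 -1"

```text
time: 4.1
ee_pos: [0.2986, 0.1085, 0.3596]
tcp_rot: [-178.7, -1.1, 65.5]
wrist_force: [0.3, 0.5, -0.9]
opening: 0.0001
grasp_force: 0.0
```

>>> carry_out:
  targets: "0 0 0 0 0 -1 -1;0 0 0 0 0 -1 -1;0 0 0 0 0 -1 -1;0 0 0 0 0 -1 -1;0 0 0 0 0 -1 -1;0 0 0 0 0 -1 -1;0 0 0 0 0 -1 -1;0 0 0 0 0 -1 -1"

```text
time: 4.77
ee_pos: [0.2986, 0.1085, 0.3596]
tcp_rot: [-179.9, -1.7, 111.4]
wrist_force: [-0.2, -0.3, 0.0]
opening: 0.0001
grasp_force: 0.0
```

>>> carry_out:
  targets: "0 0 0 0 0 -1 -1;0 0 0 0 0 -1 -1;0 0 0 0 0 -1 -1;0 0 0 0 0 -1 -1;0 0 0 0 0 -1 -1;0 0 0 0 0 -1 -1;0 0 0 0 0 -1 -1;0 0 0 0 0 -1 -1"

```text
time: 5.43
ee_pos: [0.2986, 0.1086, 0.3596]
tcp_rot: [178.8, -1.2, 157.2]
wrist_force: [0.8, 0.4, -0.1]
opening: -0.0
grasp_force: 0.0
```

```bash
cat >> h.py <<'E'
def tool(th,tilt): return R.from_euler("z",188.22+np.degrees(th),degrees=True)*R.from_euler("x",180,degrees=True)*R.from_euler("y",-tilt,degrees=True)
def tcp(U,r): return U-r.apply([-.011,0,.173])
E
python3 -c "
from h import *
r=tool(0,42);P=tcp(stand(0,.012,0,.1447),r);P2=P-r.apply([0,0,.045]);print(P,P2)
need(P2,tool(0,0))"
```

```text
[0.32108021 0.15478295 0.26590362] [0.29127868 0.15047786 0.29934514]
t 5.4333 p [0.2986 0.1086 0.3596] q [ 19.4 -27.7 -22.4  95.4   1.7  42.2] F [ 0.8  0.4 -0.1]
shift units [0.542 0.864 1.536] turn units [ 0.259 -0.153 -5.408]
```

>>> carry_out:
  targets: "0.27 0.43 0 0.13 -0.08 0 -1;0.27 0.43 0 0.13 -0.08 0 -1;0 0 0 0 0 -0.9 -1;0 0 0 0 0 -0.9 -1;0 0 0 0 0 -0.9 -1;0 0 0 0 0 -0.9 -1;0 0 0 0 0 -0.9 -1;0 0 0 0 0 -0.9 -1"

```text
time: 6.1
ee_pos: [0.2922, 0.1487, 0.3604]
tcp_rot: [-179.9, -0.4, -171.8]
wrist_force: [0.2, -0.2, -0.5]
opening: 0.0003
grasp_force: 0.0
```

>>> carry_out:
  targets: "0 0 0 0 -0.92 0 -1;0 0 0 0 -0.92 0 -1;0 0 0 0 -0.92 0 -1;0 0 0 0 -0.92 0 -1;0 0 0 0 -0.92 0 -1;0 0 0 0 -0.92 0 -1;0 0 0 0 -0.92 0 -1;0 0 0 0 -0.92 0 -1"

```text
time: 6.77
ee_pos: [0.3065, 0.1603, 0.3633]
tcp_rot: [-179.2, 40.7, -171.9]
wrist_force: [0.2, -0.5, -0.9]
opening: -0.0
grasp_force: 0.0
```

```bash
python3 -c "
from h import *
r=tool(0,42);P=tcp(stand(0,.012,0,.1447),r);P2=P-r.apply([0,0,.045])
need(P2,r)"
```

```text
t 6.7667 p [0.3065 0.1603 0.3633] q [ 32.9 -48.5 -38.7  62.  -16.7  19.4] F [ 0.2 -0.5 -0.9]
shift units [ 1.355 -0.176  0.945] turn units [-0.159 -0.22  -0.014]
```

>>> carry_out:
  targets: "0.27 -0.035 0.19 -0.03 -0.04 0 -1;0.27 -0.035 0.19 -0.03 -0.04 0 -1;0.27 -0.035 0.19 -0.03 -0.04 0 -1;0.27 -0.035 0.19 -0.03 -0.04 0 -1;0.27 -0.035 0.19 -0.03 -0.04 0 -1;0 0 0 0 0 0 -1;0 0 0 0 0 0 -1;0 0 0 0 0 0 -1"

```text
time: 7.43
ee_pos: [0.3129, 0.1688, 0.3095]
tcp_rot: [-179.5, 40.7, -172.0]
wrist_force: [0.9, 1.2, 0.8]
opening: 0.0001
grasp_force: 0.0
```

Run:
```python
from h import *
r=tool(0,42);P=tcp(stand(0,.012,0,.1447),r);P2=P-r.apply([0,0,.045])
need(P2,r)
s=camera("scene");t=camera("top")
c=np.zeros((560,800,3),np.uint8)
c[:,:400]=cv2.resize(s[130:284,205:315],(400,560),interpolation=cv2.INTER_CUBIC)
c[:,400:]=cv2.resize(t[150:304,210:320],(400,560),interpolation=cv2.INTER_CUBIC)
cv2.imwrite("pics/b.png",c[:,:,::-1])
```

```text
t 7.4333 p [0.3129 0.1688 0.3095] q [ 33.6 -48.5 -44.8  56.1 -16.8  20. ] F [0.9 1.2 0.8]
shift units [ 0.619 -0.381 -0.196] turn units [-0.111 -0.221 -0.032]
```

View pics/b.png

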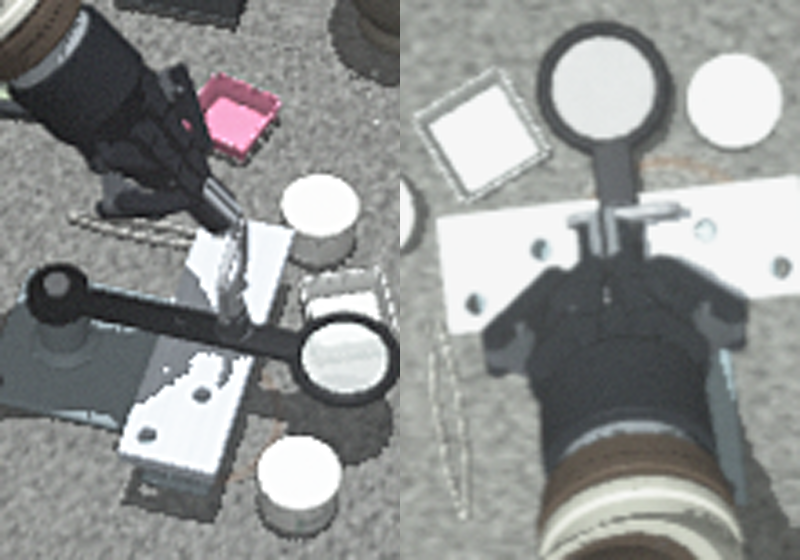

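The tips hang just above and behind the ring, about 15 mm left of its middle. Joint 2 is at its limit at this tilt, so I'll use 35°.

```bash
cat >> h.py <<'E'
def loc(th=0):
    o=monitor.get_obs();q=R.from_euler("xyz",o["tcp_rot"],degrees=True);a=8.22+np.degrees(th)
    f=lambda v:R.from_euler("z",-a,degrees=True).apply(np.array(o["ee_pos"])+q.apply(v)-stand(th)).round(4)
    print("U",f([-.011,0,.173]),"L",f([.011,0,.173]),"ringframe F",R.from_euler("z",-a,degrees=True).apply(o["wrist_force"]).round(2),"t",o["time"])
E
python3 - <<'E'
from h import *
loc()
r=tool(0,35)
for d in(.05,0):
    P=tcp(stand(0,.012,0,.141),r)-r.apply([0,0,d]);need(P,r)
E
```

```text
U [0.0033 0.0132 0.1861] L [-0.0133  0.0133  0.1717] ringframe F [ 0.1  -0.15 -0.47] t 7.5333
t 7.5333 p [0.313  0.1689 0.3099] q [ 33.6 -48.5 -44.7  56.1 -16.8  20. ] F [ 0.1 -0.1 -0.5]
shift units [ 0.008 -0.381 -0.251] turn units [-0.107  1.007 -0.04 ]
t 7.5333 p [0.313  0.1689 0.3099] q [ 33.6 -48.5 -44.7  56.1 -16.8  20. ] F [ 0.1 -0.1 -0.5]
shift units [ 0.134 -0.368  0.993] turn units [-0.107  1.007 -0.04 ]
```

>>> carry_out:
  targets: "0 0 -0.25 0 0 0 -1;0 0 0 0 0.5 0 -1;0 0 0 0 0.5 0 -1;0 -0.19 0 -0.05 0 0 -1;0 -0.19 0 -0.05 0 0 -1;0 0 0 0 0 0 -1;0 0 0 0 0 0 -1;0 0 0 0 0 0 -1"

```text
time: 8.2
ee_pos: [0.311, 0.1555, 0.318]
tcp_rot: [179.9, 34.9, -172.1]
wrist_force: [0.0, 0.8, -0.4]
opening: 0.0
grasp_force: 0.0
```

Run:
```python
from h import *
loc()
r=tool(0,35)
for d in(.05,0):
    P=tcp(stand(0,.012,0,.141),r)-r.apply([0,0,d]);need(P,r)
t=camera("top");s=camera("scene")
c=np.zeros((560,800,3),np.uint8)
c[:,:400]=cv2.resize(s[160:258,225:295],(400,560),interpolation=cv2.INTER_CUBIC)
c[:,400:]=cv2.resize(t[170:268,235:305],(400,560),interpolation=cv2.INTER_CUBIC)
cv2.imwrite("pics/c.png",c[:,:,::-1])
```

```text
U [-0.0139  0.0017  0.1823] L [-0.0319  0.0018  0.1698] ringframe F [ 0.15  0.77 -0.44] t 8.2
t 8.2 p [0.311  0.1555 0.318 ] q [ 30.6 -46.3 -41.4  62.2 -12.7  19. ] F [ 0.   0.8 -0.4]
shift units [ 0.073 -0.054 -0.032] turn units [-0.025 -0.024 -0.048]
t 8.2 p [0.311  0.1555 0.318 ] q [ 30.6 -46.3 -41.4  62.2 -12.7  19. ] F [ 0.   0.8 -0.4]
shift units [ 0.07  -0.051  1.218] turn units [-0.025 -0.024 -0.048]
```

View pics/c.png

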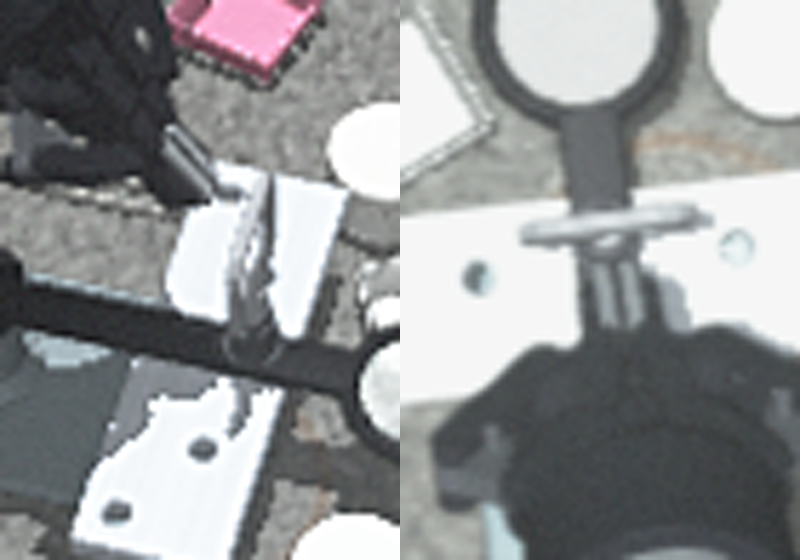

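The fingers are centred 11 mm behind the ring bar, at about (615,258) in the right crop, as predicted. I'll insert now.

>>> carry_out:
  targets: "0.07 -0.05 0 0 0 -0.05 -1;0 0 0.2 0 0 0 -1;0 0 0.2 0 0 0 -1;0 0 0.2 0 0 0 -1;0 0 0.2 0 0 0 -1;0 0 0.2 0 0 0 -1;0 0 0.2 0 0 0 -1;0 0 0 0 0 0 -1"

```text
time: 8.97
ee_pos: [0.3367, 0.1567, 0.2744]
tcp_rot: [-179.8, 34.7, -171.7]
wrist_force: [-0.5, 0.2, 0.5]
opening: 0.0003
grasp_force: 0.0
```

Run:
```python
from h import *
loc()
r=tool(0,35);need(tcp(stand(0,.012,0,.141),r),r)
need(tcp(stand(0,.012,0,.151),r),r)
```

```text
U [ 0.0112 -0.0009  0.1384] L [-0.0069 -0.0009  0.1259] ringframe F [-0.48  0.26  0.53] t 8.9667
t 8.9667 p [0.3367 0.1567 0.2744] q [ 28.4 -43.1 -44.8  55.3 -11.5  16.8] F [-0.5  0.2  0.5]
shift units [-0.028  0.008 -0.041] turn units [-0.034 -0.056  0.008]
t 8.9667 p [0.3367 0.1567 0.2744] q [ 28.4 -43.1 -44.8  55.3 -11.5  16.8] F [-0.5  0.2  0.5]
shift units [-0.17   0.007 -0.246] turn units [-0.034 -0.056  0.008]
```

>>> carry_out:
  targets: "-0.028 0.002 -0.019 0 0 0 -1;-0.028 0.002 -0.019 0 0 0 -1;-0.028 0.002 -0.019 0 0 0 -1;-0.028 0.002 -0.019 0 0 0 -1;-0.028 0.002 -0.019 0 0 0 -1;-0.028 0.002 -0.019 0 0 0 -1;-0.028 0.002 -0.019 0 0 0 -1;-0.028 0.002 -0.019 0 0 0 -1"

```text
time: 9.63
ee_pos: [0.3391, 0.1578, 0.2851]
tcp_rot: [-179.8, 34.5, -171.7]
wrist_force: [-13.0, -3.3, -4.6]
opening: 0.0002
grasp_force: 7.0
```

```bash
python3 -c "
from h import *
loc()"
```

```text
U [ 1.350e-02 -1.000e-04  1.489e-01] L [-4.700e-03 -1.000e-04  1.364e-01] ringframe F [-13.37  -1.38  -4.59] t 9.6333
```

>>> carry_out:
  targets: "-0.018 0 -0.026 0 0 0 -1;-0.018 0 -0.026 0 0 0 -1;-0.018 0 -0.026 0 0 0 -1;-0.018 0 -0.026 0 0 0 -1;-0.018 0 -0.026 0 0 0 -1;-0.018 0 -0.026 0 0 0 -1;-0.018 0 -0.026 0 0 0 -1;0 0 0 0 0 0 -1"

```text
time: 10.3
ee_pos: [0.339, 0.1578, 0.2939]
tcp_rot: [-179.8, 34.5, -171.6]
wrist_force: [-11.9, -2.0, -4.7]
opening: 0.0001
grasp_force: 6.6
```

Run:
```python
from h import *
loc()
t=camera("top");s=camera("scene")
c=np.zeros((560,800,3),np.uint8)
c[:,:400]=cv2.resize(s[160:258,225:295],(400,560),interpolation=cv2.INTER_CUBIC)
c[:,400:]=cv2.resize(t[170:268,235:305],(400,560),interpolation=cv2.INTER_CUBIC)
cv2.imwrite("pics/d.png",c[:,:,::-1])
```

```text
U [ 0.0133 -0.      0.1576] L [-4.800e-03 -1.000e-04  1.451e-01] ringframe F [-12.06  -0.31  -4.73] t 10.3
```

View pics/d.png

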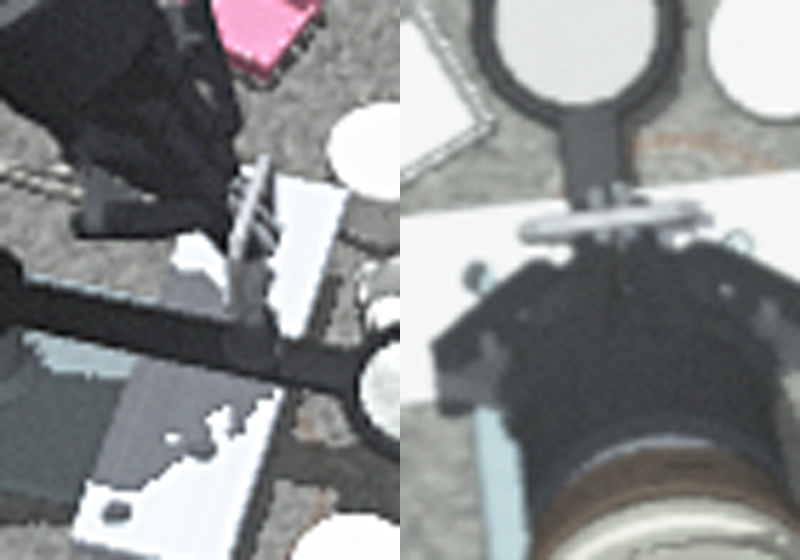

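The fingertip is through the ring under the top bar at (615,215) in the right crop, and the ring has risen in the scene view from row 175 to 157. I'll lift a bit more and start the swing.

>>> carry_out:
  targets: "-0.018 0 -0.026 0 0 0 -1;-0.018 0 -0.026 0 0 0 -1;0 0.0145 0 -0.09 0 -0.13 -1;0 0.0145 0 -0.09 0 -0.13 -1;0 0.0145 0 -0.09 0 -0.13 -1;0 0.0145 0 -0.09 0 -0.13 -1;0 0.0145 0 -0.09 0 -0.13 -1;0 0.0145 0 -0.09 0 -0.13 -1"

```text
time: 11.07
ee_pos: [0.3383, 0.1612, 0.2961]
tcp_rot: [-179.8, 34.5, -166.2]
wrist_force: [-12.3, -3.0, -4.9]
opening: 0.0001
grasp_force: 6.5
```

```bash
cat >> h.py <<'E'
def lens(save=None):
    t=camera("top");c=get_calibration("top")
    if save: cv2.imwrite(save,t[:,:,::-1])
    g=cv2.resize(cv2.cvtColor(t[140:240,190:320],cv2.COLOR_RGB2GRAY),None,fx=4,fy=4,interpolation=cv2.INTER_CUBIC)
    k=cv2.connectedComponentsWithStats((g<75).astype(np.uint8))
    out=[]
    m=cv2.findContours((g<90).astype(np.uint8),cv2.RETR_CCOMP,cv2.CHAIN_APPROX_NONE)
    for q,h in zip(m[0],m[1][0]):
        (u,v),rad=cv2.minEnclosingCircle(q);A=cv2.contourArea(q)
        if h[3]>=0 and 45<rad<75 and A>.8*np.pi*rad*rad:
            p=ray(c,(190+u/4-.375,140+v/4-.375),.071);d=p[:2]-[.3032,.1522]
            out.append((round(np.degrees(np.arctan2(d[1],d[0]))-8.22,2),round(float(np.hypot(*d)),4),round(rad,1)))
    print("lens: deg from middle hole, radius",out)
E
python3 -c "
from h import *
loc(.096);lens()"
```

```text
U [ 0.0133 -0.0002  0.1597] L [-0.0048 -0.0002  0.1473] ringframe F [-12.66   0.05  -4.9 ] t 11.0667
lens: deg from middle hole, radius []
```

Run:
```python
from h import *
t=camera("top")
c=t[140:240,190:320];cv2.imwrite("pics/e.png",cv2.resize(c,(650,500),interpolation=cv2.INTER_CUBIC)[:,:,::-1])
```

```text
(no output)
```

View pics/e.png

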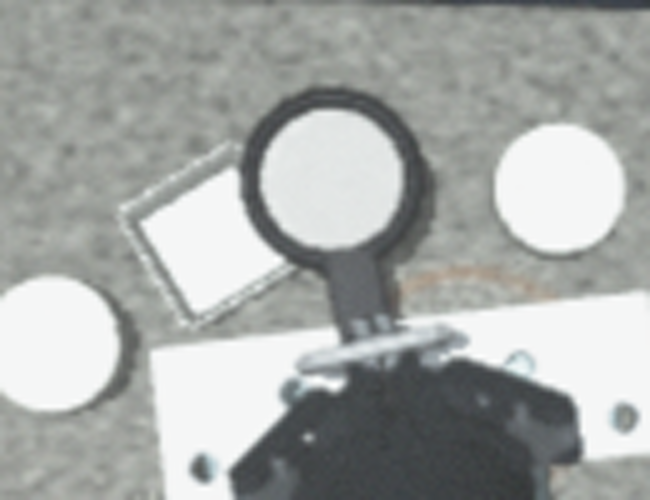

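The arm and lens swing with the finger: the lens is at (331,179) in the crop and moving toward the boat. I'll continue.

>>> carry_out:
  targets: "0 0.0145 0 -0.09 0 -0.13 -1;0 0.0145 0 -0.09 0 -0.13 -1;0 0.0145 0 -0.09 0 -0.13 -1;0 0.0145 0 -0.09 0 -0.13 -1;0 0.0145 0 -0.09 0 -0.13 -1;0 0.0145 0 -0.09 0 -0.13 -1;0 0.0145 0 -0.09 0 -0.13 -1;0 0.0145 0 -0.09 0 -0.13 -1"

```text
time: 11.83
ee_pos: [0.337, 0.1655, 0.2961]
tcp_rot: [-179.8, 34.5, -159.0]
wrist_force: [-10.8, -4.5, -5.7]
opening: -0.0001
grasp_force: 6.5
```

```bash
cat >> h.py <<'E'
def lens():
    t=camera("top");c=get_calibration("top")
    g=cv2.resize(cv2.cvtColor(t[140:240,190:320],cv2.COLOR_RGB2GRAY),None,fx=4,fy=4,interpolation=cv2.INTER_CUBIC)
    H=cv2.HoughCircles(cv2.GaussianBlur(g,(0,0),2),cv2.HOUGH_GRADIENT_ALT,1.5,20,param1=200,param2=.8,minRadius=40,maxRadius=85)
    for u,v,rad in (H[0] if H is not None else []):
        d=ray(c,(190+u/4-.375,140+v/4-.375),.071)[:2]-[.3032,.1522];print("circle rad",round(np.arctan2(d[1],d[0])-.1435,4),"r",np.hypot(*d).round(4),"px",rad)
E
python3 -c "
from h import *
loc(.224);lens();loc(.224);r=tool(.224,34.5)
need(tcp(stand(.224,.0133,0,.1597),r),r)"
```

```text
U [ 0.0133 -0.0005  0.1596] L [-0.0048 -0.0005  0.1472] ringframe F [-11.75  -0.32  -5.74] t 11.8333
circle rad 0.2348 r 0.2117 px 56.820206
circle rad -0.3526 r 0.2078 px 52.064663
circle rad 0.2348 r 0.2117 px 73.23426
circle rad 0.7666 r 0.214 px 54.390118
U [ 0.0133 -0.0002  0.1596] L [-0.0048 -0.0003  0.1472] ringframe F [-11.16   0.63  -5.49] t 11.8833
t 11.8833 p [0.337  0.1656 0.296 ] q [ 27.3 -43.1 -42.6  56.2  -3.7   5.1] F [-10.6  -3.4  -5.5]
shift units [ 0.002 -0.009 -0.001] turn units [-0.035 -0.007  0.008]
```

>>> carry_out:
  targets: "0 0.0145 0 -0.09 0 -0.13 -1;0 0.0145 0 -0.09 0 -0.13 -1;0 0.0145 0 -0.09 0 -0.13 -1;0 0.0145 0 -0.09 0 -0.13 -1;0 0.0145 0 -0.09 0 -0.13 -1;0 0.0145 0 -0.09 0 -0.13 -1;0 0.0145 0 -0.09 0 -0.13 -1;0 0 0 0 0 0 -1"

```text
time: 12.55
ee_pos: [0.3354, 0.1692, 0.296]
tcp_rot: [-179.8, 34.4, -152.6]
wrist_force: [-10.9, -4.7, -5.2]
opening: 0.0002
grasp_force: 6.4
```

```bash
python3 -c "
from h import *
lens();loc(.336)"
```

```text
circle rad 0.3343 r 0.2128 px 57.05759
circle rad -0.3572 r 0.2072 px 52.014294
circle rad 0.7666 r 0.214 px 54.43932
U [ 0.0133 -0.0007  0.1596] L [-0.0048 -0.0006  0.1471] ringframe F [-11.77   0.48  -4.76] t 12.6
```

>>> carry_out:
  targets: "0 0.0142 0 -0.085 0 -0.125 -1;0 0.0142 0 -0.085 0 -0.125 -1;0 0.0142 0 -0.085 0 -0.125 -1;0 0 0 0 0 0 -1;0 0 0 0 0 0 -1;0 0 0 0 0 0 -1;0 0 0 0 0 0 -1;0 0 0 0 0 0 -1"

```text
time: 13.27
ee_pos: [0.3346, 0.1707, 0.296]
tcp_rot: [-179.8, 34.4, -150.1]
wrist_force: [-9.6, -5.8, -5.7]
opening: -0.0001
grasp_force: 6.4
```

```bash
python3 -c "
from h import *
lens();loc(.384)"
```

```text
circle rad 0.3814 r 0.2107 px 75.04136
circle rad 0.3814 r 0.2107 px 57.012447
circle rad -0.3572 r 0.2072 px 52.003895
circle rad 0.769 r 0.2146 px 54.84056
U [ 0.0134 -0.0011  0.1596] L [-0.0048 -0.001   0.1471] ringframe F [-12.05   1.12  -5.06] t 13.3167
```

>>> carry_out:
  targets: "0.036 0 0.051 0 0 0 -1;0.036 0 0.051 0 0 0 -1;0.036 0 0.051 0 0 0 -1;0.036 0 0.051 0 0 0 -1;0.036 0 0.051 0 0 0 -1;0.036 0 0.051 0 0 0 -1;0.036 0 0.051 0 0 0 -1;0.036 0 0.051 0 0 0 -1"

```text
time: 13.98
ee_pos: [0.3352, 0.1709, 0.2777]
tcp_rot: [-179.8, 34.7, -150.1]
wrist_force: [-2.8, -2.7, 0.7]
opening: -0.0002
grasp_force: 1.5
```

Run:
```python
from h import *
lens();loc(.384)
t=camera("top");s=camera("scene")
c=np.zeros((560,800,3),np.uint8)
c[:,:400]=cv2.resize(s[160:258,225:295],(400,560),interpolation=cv2.INTER_CUBIC)
c[:,400:]=cv2.resize(t[160:258,210:280],(400,560),interpolation=cv2.INTER_CUBIC)
cv2.imwrite("pics/f.png",c[:,:,::-1])
```

```text
circle rad -0.3535 r 0.207 px 52.78908
circle rad 0.3796 r 0.2114 px 57.002525
circle rad 0.3796 r 0.2114 px 74.95163
circle rad 0.7638 r 0.2145 px 54.358437
U [ 0.0147 -0.0013  0.1415] L [-0.0034 -0.0012  0.129 ] ringframe F [-3.1   0.87 -2.69] t 14.0333
```

View pics/f.png

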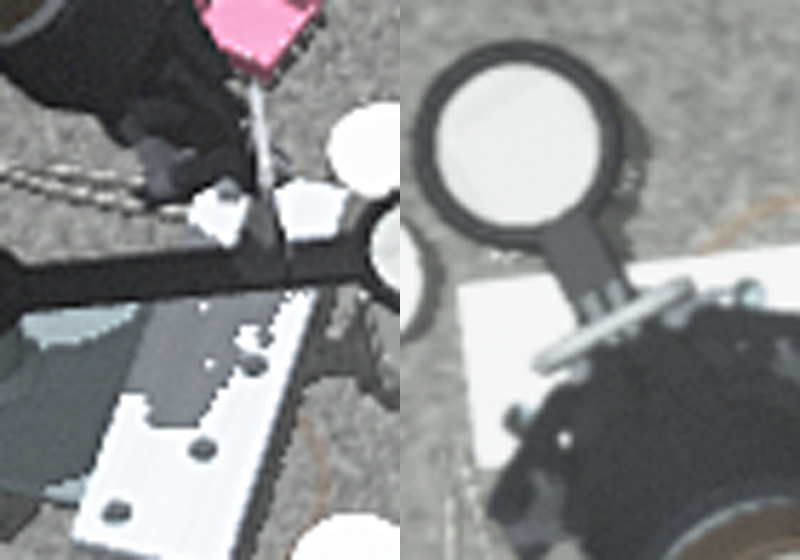

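The lens is over the boat spot and the ring has followed the finger down past the riding height, so the pin is in the hole. I'll back off.

>>> carry_out:
  targets: "0.05 0 0 0 0 0 -1;0.05 0 0 0 0 0 -1;0.05 0 0 0 0 0 -1;0 0 0 0 0 0 -1;0 0 0 0 0 0 -1;0 0 0 0 0 0 -1;0 0 0 0 0 0 -1;0 0 0 0 0 0 -1"

```text
time: 14.8
ee_pos: [0.3312, 0.1686, 0.2746]
tcp_rot: [-179.8, 34.8, -150.1]
wrist_force: [0.1, -0.5, -0.4]
opening: -0.0003
grasp_force: 0.0
```

```bash
python3 -c "
from h import *
lens();loc(.384)"
```

```text
circle rad -0.3581 r 0.2064 px 52.67372
circle rad 0.3913 r 0.2119 px 57.147064
circle rad 0.3913 r 0.2119 px 73.330894
circle rad 0.7666 r 0.214 px 54.379528
U [ 0.0102 -0.0012  0.1387] L [-0.0079 -0.0011  0.1262] ringframe F [-0.55 -1.12  0.63] t 14.85
```

>>> carry_out:
  targets: "0 0 -0.2 0 0 0 -1;0 0 -0.2 0 0 0 -1;0 0 -0.2 0 0 0 -1;0 0 -0.2 0 0 0 -1;0 0 -0.2 0 0 0 -1;0 0 0 0 0 0 -1;0 0 0 0 0 0 -1;-0.07 0 -0.1 0 0 0 -1"

```text
time: 15.52
ee_pos: [0.3112, 0.1573, 0.3114]
tcp_rot: [-179.8, 34.7, -150.1]
wrist_force: [-0.9, 0.5, -0.8]
opening: -0.0003
grasp_force: 0.0
```

>>> carry_out:
  targets: "-0.14 0 -0.2 0 0 0 -1;-0.14 0 -0.2 0 0 0 -1;-0.14 0 -0.2 0 0 0 -1;-0.14 0 -0.2 0 0 0 -1;-0.14 0 -0.2 0 0 0 -1;-0.14 0 -0.2 0 0 0 -1;0 0 0 0 0 0 -1;0 0 0 0 0 0 -1"

```text
time: 16.18
ee_pos: [0.3116, 0.1577, 0.3714]
tcp_rot: [-179.8, 34.8, -150.1]
wrist_force: [0.6, 1.4, -0.4]
opening: 0.0003
grasp_force: 0.0
```

Run:
```python
from h import *
lens();loc(.384)
t=camera("top");s=camera("scene")
c=np.zeros((500,800,3),np.uint8)
c[:,:400]=cv2.resize(s[155:280,220:320],(400,500),interpolation=cv2.INTER_CUBIC)
c[:,400:]=cv2.resize(t[150:275,205:305],(400,500),interpolation=cv2.INTER_CUBIC)
cv2.imwrite("pics/g.png",c[:,:,::-1])
```

```text
circle rad 0.3884 r 0.2097 px 57.208412
circle rad 0.3884 r 0.2097 px 75.52225
circle rad -0.3572 r 0.2072 px 52.112003
circle rad 0.769 r 0.2146 px 54.948925
U [-0.0125 -0.0007  0.2348] L [-0.0306 -0.0006  0.2222] ringframe F [ 0.42 -0.13 -0.69] t 16.2333
```

View pics/g.png

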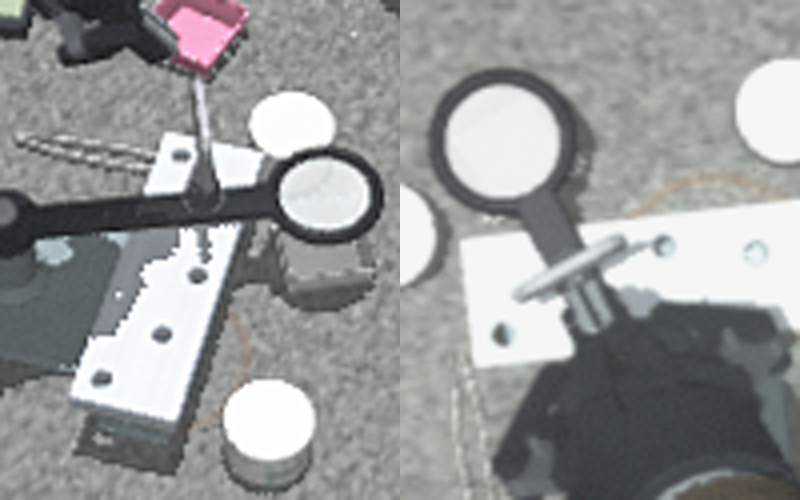

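Run:
```python
from h import *
for n,sx,x0,y0 in(("scene",4,220,155),("top",4,205,150)):
    c=get_calibration(n);V=np.array(c["view"]);K=np.array([[c["fx"],0,c["cx"]],[0,c["fy"],c["cy"]],[0,0,1]])
    for h in(0,.01):
        P=np.array([stand(.384,0,y,.1695+h) for y in(-.0275,0,.0275)])
        p=cv2.projectPoints(P,cv2.Rodrigues(V[:3,:3])[0],V[:3,3],K,np.float64(c["D"]))[0][:,0]
        print(n,h,((p-[x0,y0]+.4)*sx).round(0).tolist())
```

```text
scene 0 [[209.0, 145.0], [204.0, 110.0], [199.0, 76.0]]
scene 0.01 [[209.0, 135.0], [203.0, 100.0], [198.0, 65.0]]
top 0 [[220.0, 240.0], [169.0, 268.0], [117.0, 296.0]]
top 0.01 [[220.0, 238.0], [168.0, 267.0], [116.0, 295.0]]
```

The ring's far end sits at row ~77 in the scene crop. The prediction is 76 for a fully home pin and 65 for one riding on the plate, so the pin is home. The lens is over the boat and the robot is clear.

```bash
python3 -c "
from h import *
print(bot.job_done())"
```

```text
the job is handed in; nothing more can be done
None
```

The swing arm is now one hole to the left, with the lens over the white weigh boat, the pin measured fully home and the robot clear of everything; I handed the job in at about 16 s of the 38 s allowed, and no verdict came back.

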